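Put the drilling cutters back in their holders

ROBOT

A 6-joint arm with a two-finger parallel gripper is mounted at the origin on a cart in front of the work surface, level with it; the furniture and walls round the work are solid. World frame = base frame: x ahead of the robot, y to its left, z up, the work surface at z = 0. Lengths are in m, angles in degrees, forces in N, time in s.
With the tool pointing down it reaches from about 0.35 to 0.875 m from the base axis. Payload 4.2 kg.
Tool frame: the origin (TCP) lies at the very end of the fingers, on their centre line; the grasp point (between the pads) lies 19 mm behind it; z points along the fingers, y is the line along which they close (so a half turn about z gives the same grasp; the last joint's range is limited). The gripper opens to 87 mm and grips with 3 to 60 N. Pads are 19 mm wide; open, the fingers measure 117 mm over their backs; the gripper's body (75 mm by 190 mm) begins 51 mm behind the grasp point.
Start: joints at [-60.47, 22.042, 0.453, 0, -68.411, -14.817], TCP at [0.159, -0.604, 0.223] pointing down, gripper open.
Joint ranges: [-179.83, 179.83], [-69.29, 118.12], [-61.27, 80.66], [-181.25, 117.63], [-171.15, -9.14], [-177.46, 177.46]. Speed limits (degrees/s): [159.86, 159.86, 180, 180, 180, 180].

INTERFACE

Orientations are given as a 3x3 rotation matrix whose columns are the frame's x, y, z axes.
In Python, from station import sense, cams, r gives the robot as it stands. The module is installed in compiled form; this text tells all that it offers.
- The arm moves only by the tool step_arm, never from a script. Its argument "targets" is text: rows parted by semicolons, each of 4 numbers parted by spaces: the shift along the tool's x, y, z in cm, then the turn about the tool's z in degrees. In form: x y z turn; .... A call has 1 to 12 rows; each row shifts and turns the commanded pose from where the row before left it, along the tool's axes as they then stand; what a row does not reach is not made up. A row lasts 1/12 s, in which the tool goes at most 41.7 mm and 7.16 degrees, less where a joint would pass 70% of its speed; a pose out of reach is approached as far as the arm can. A call with a gripper value outside its range is refused whole. "claw" is the finger opening in cm, from 0 to 8.7, set as the call begins (left out, the last holds). The fingers move at their own pace and stop on an object; the grip force is fixed at half the most. Time passes only in rows, so rows that do not move let the fingers close. It gives the time, the measured TCP pose, the force, the opening and the grip force at its end, in the units of the state.
- sense(): the state, without advancing time (a new reading comes with each control period).
- cams.capture(name): name is "scene" or "top" or "wrist"; returns a dict with "frame" (420x560x3 uint8, blue, green, red), "vertical_fov" (degrees; the focal length in pixels is half the picture's height over the tangent of half this angle, whatever the lens; pixels are square), "cx", "cy" (the principal point, pixels), "dist_coeffs" ([k1, k2, p1, p2, k3] as OpenCV has them; the pictures are not rectified), "eye" and "rotation" of the camera in the world; the wrist camera has in their place "tool_from_camera" (4x4, takes a point from camera to tool coordinates, whose origin is the TCP and whose axes are the flange's). Camera axes: x right, y down, z forward; pixel columns grow to the right and rows downward; lengths in m; the calibration is good to about 2 mm. A picture is of the moment at which its call begins: read the wrist's pose just before it. There is no depth.
- r.finish_job(): hands the job in; it is judged then, once.
The state is a dict: "time_s": time; "joints": joint angles; "joint_velocities": joint speeds; "effort": joint torques, N m; "tcp_pos": TCP position; "ee_rot": TCP orientation; "wrist_force": force on the tool from outside, world axes, zero at the start; "moment": the same for the moment, N m; "gripper_width": opening from 0.0 (shut) to 1.0 (fully open); "gripper_force": force on a finger pad.
Only numpy, scipy, OpenCV 4.12 (cv2) and the standard library are available. Lean on these libraries where they do the work, as an engineer would, in place of code of your own. Each camera call takes 0.05 s, during which the arm holds its last target. There are 200 camera calls.

TASK

Put the four cutting tools back, each in its own blue holder (the large red hole saw in the large round dish, the small black hole saw in the small round dish, the step drill in the short tray and the twist drill in the long narrow tray), the hole saws standing upright and the drills lying flat along their trays, all resting on the bottom inside the rim. Keep the arm clear of the drill press and leave the red pipe cap and the chuck key where they are.

Things in the scene. Friction and masses are not known exactly. Their poses are not given: they have to be found in the camera images.
- red_saw_center (a point): Large hole saw: a dull red steel cup, 45 mm in diameter, 38 mm high, standing on its closed back plate with its ring of silver teeth and the open mouth up. The point is at its centre, 19 mm above its underside; z is up along its axis, x and y have no meaning (round).
- black_saw_center (a point): Small hole saw: a black steel cup, 34 mm in diameter, 36 mm high, standing on its closed back plate with its ring of silver teeth and the open mouth up. The point is at its centre, 18 mm above its underside; z is up along its axis, x and y have no meaning (round).
- step_bit_center (a point): Step drill: a short, thick, brassy stepped cone with a thinner round shank, lying on its side; 79 mm long (along its own y axis), 27 mm wide and high; grasp it as a 27 mm square bar. The point is half-way along it, 13.5 mm above the surface it lies on; z is up.
- twist_bit_center (a point): Twist drill: a thin straight drill bit, brassy flutes and steel shank, lying on its side; 119 mm long (along its own y axis), 10 mm in diameter. The point is half-way along it, 5 mm above the surface it lies on.
- big_dish: Large round dish of blue plastic with a grey bottom, fixed to the bench: 65 mm inside, 71 mm outside, rim 18 mm above the bench. Origin at the centre of its underside; its inner floor is 10 mm above that. z is up.
- small_dish: Small round dish of blue plastic with a grey bottom, fixed to the bench: 50 mm inside, 56 mm outside, rim 18 mm above the bench. Origin at the centre of its underside; its inner floor is 10 mm above that. z is up. (Behind the holders the drill press's handles stick out over the bench, 0.3 to 0.6 m up, from x = 0.59 m on, y = 0.05 to 0.35 m: draw the arm in to pass.)
- short_tray: Short oblong tray of blue plastic with a grey bottom, fixed to the bench: inside 99 mm long (along its y axis) and 44 mm wide (along its x axis), walls 4 mm thick, rim 18 mm above the bench, except for a 56 mm finger gap without a wall in the middle of each long side. Origin at the centre of its underside; its inner floor is 10 mm above that. z is up.
- long_tray: Long narrow tray of blue plastic with a grey bottom, fixed to the bench: inside 139 mm long (along its y axis) and 30 mm wide (along its x axis), walls 4 mm thick, rim 18 mm above the bench, except for an 80 mm finger gap without a wall in the middle of each long side. Origin at the centre of its underside; its inner floor is 10 mm above that. z is up.
- pipe_cap_center (a point): Bystander: a bright red plastic pipe cap, open side up and without teeth, 36 mm in diameter, 31 mm high, standing loose on the bench. The point is at its centre, 15.5 mm above the bench; z is up.
- key_center (a point): Bystander: a grey steel T-shaped chuck key lying loose on the bench, 60 x 75 x 21 mm (x, y, z). The point is at the middle of these extents, 10.5 mm above the bench; z is up.
Things that resemble listed ones, but are neither listed nor needed, are in the scene too. What is shaped like the small_dish but brown or pink is not meant.

How it is judged:
By the outcome, as a careful person would: the job done as asked, in the order asked, and still so for the second after the job is handed in, with the robot touching nothing.
It also fails if it takes over 104 s, if anything falls off the work surface, if the arm or the gripper's body presses on something with over 40 N, if the wrist force passes 120 N, or if a joint passes its speed limit or range.

## Working session

There is one attempt and no reset: what is moved stays moved. The work goes in short steps, Python scripts to look and compute and a tool call to move; the robot and the scene stay as the last step left them, time stands still between calls to the robot, and variables do not carry over. Pictures are saved under pics/ and viewed, at most 14 in all, crops included, and the job is handed in when it is done.

Besides the shell and the picture viewer there is one more tool, called after "Request:" by a JSON object that holds its "name" and its "arguments", one argument or row to a line. step_arm: Moves the arm, as the interface text tells. Its arguments: {"type":"object","properties":{"targets":{"type":"string"},"claw":{"type":"number"}},"required":["targets"]}

```bash
mkdir -p pics; cat > h.py <<'E'
import numpy as np, cv2
from station import sense, cams, r
def K(c):
    f=210/np.tan(np.radians(c["vertical_fov"]/2)); return np.array([[f,0,c["cx"]],[0,f,c["cy"]],[0,0,1]])
def snap(name,fn):
    s=sense(); c=cams.capture(name); cv2.imwrite("pics/%s.png"%fn,c["frame"])
    if name=="wrist":
        R=np.array(s["ee_rot"]);T=np.array(c["tool_from_camera"]);c["rotation"]=R@T[:3,:3];c["eye"]=R@T[:3,3]+np.array(s["tcp_pos"])
    np.save("pics/%s.npy"%fn,{k:v for k,v in c.items()},allow_pickle=True); return c
def load(fn): return np.load("pics/%s.npy"%fn,allow_pickle=True).item()
def px2w(c,pts,z):
    p=np.array(pts,float).reshape(-1,1,2); z=np.broadcast_to(z,len(p))
    u=cv2.undistortPoints(p,K(c),np.array(c["dist_coeffs"],float)).reshape(-1,2)
    d=np.c_[u,np.ones(len(u))]@np.array(c["rotation"]).T; e=np.array(c["eye"])
    return e+d*((z-e[2])/d[:,2])[:,None]
def w2px(c,P):
    R=np.array(c["rotation"]); rv=cv2.Rodrigues(R.T)[0]
    return cv2.projectPoints(np.array(P,float).reshape(-1,1,3),rv,-R.T@np.array(c["eye"]),K(c),np.array(c["dist_coeffs"],float))[0].reshape(-1,2)
E
python3 - <<'E'
from h import *
for n in("top","scene"):
    c=snap(n,n+"0"); print(n,c["eye"],c["vertical_fov"]); cv2.imwrite("pics/%s0b.png"%n,cv2.resize(c["frame"],(800,600),interpolation=cv2.INTER_CUBIC))
print(sense()["ee_rot"])
E
```

```text
top [0.37688661 0.04453215 1.33493588] 45.886025689237414
scene [-0.25931443 -0.72370974  0.62146013] 49.068418158615685
[[-9.67245952e-01 -2.53840357e-01 -5.83853573e-04]
 [-2.53841013e-01  9.67244143e-01  1.87316945e-03]
 [ 8.92429456e-05  1.96002155e-03 -9.99998075e-01]]
```

View pics/top0b.png

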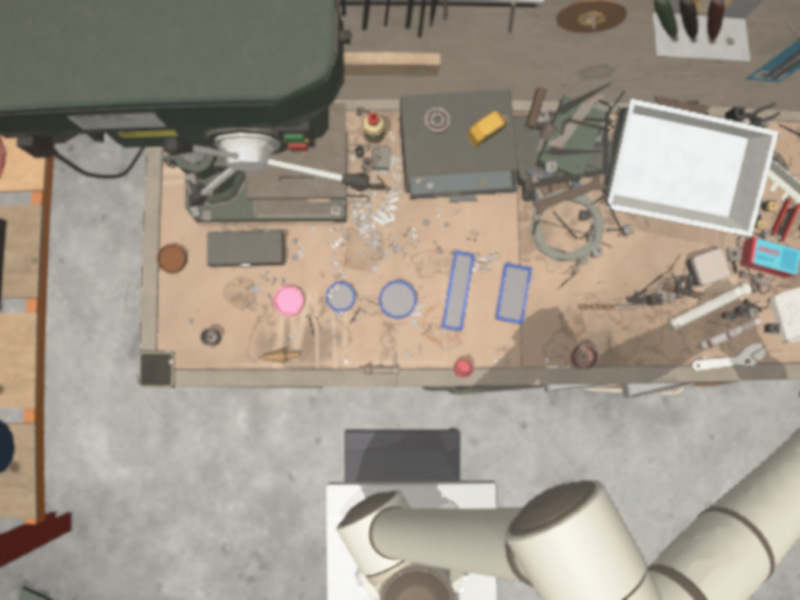

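View pics/scene0b.png

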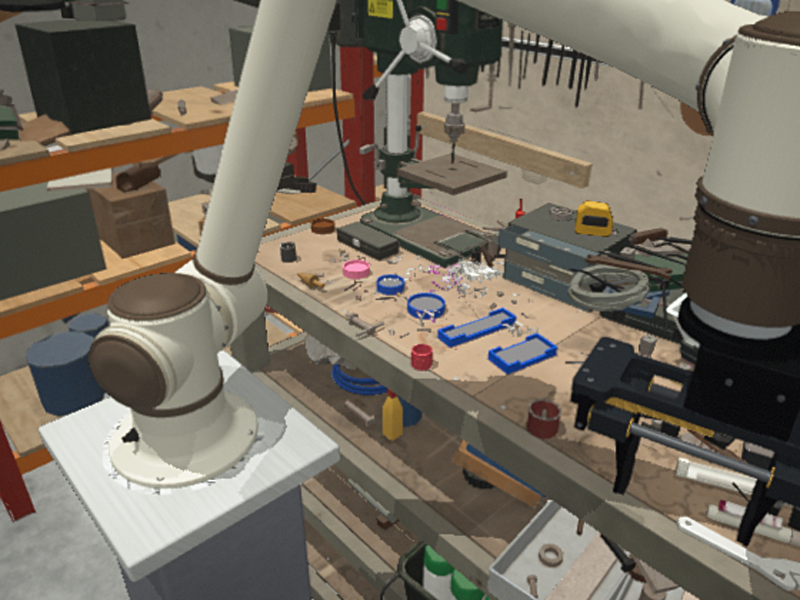

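The top view (800x600) shows the black saw at (211,336), step drill (280,354), key (380,369), pipe cap (463,367), red saw (584,355) and probably the twist drill at (610,305). The holders are the small dish (341,296), big dish (398,299), long tray (458,291) and short tray (513,293). I'll enlarge to confirm these.

```bash
python3 - <<'E'
from h import *
f=load("top0")["frame"]
a=f[170:275,100:375]; b=f[170:275,375:560]
A=cv2.resize(a,None,fx=2.9,fy=2.9,interpolation=cv2.INTER_CUBIC)[:, :797]; B=cv2.resize(b,None,fx=2.8,fy=2.8,interpolation=cv2.INTER_CUBIC)
o=np.zeros((600,800,3),np.uint8); o[:A.shape[0],:A.shape[1]]=A; o[304:304+B.shape[0],:B.shape[1]]=B[:296]; cv2.imwrite("pics/cr.png",o)
c=load("top0")
P=dict(black=(211,336,.018),step=(280,354,.013),key=(380,369,.01),cap=(463,367,.03),red=(584,355,.02),twist=(610,305,.005),small=(341,296,.018),big=(398,299,.018),long=(458,291,.018),short=(513,293,.018))
for k,v in P.items(): print(k,px2w(c,[[v[0]*.7,v[1]*.7]],v[2])[0].round(3))
E
```

```text
black [0.425 0.374 0.018]
step [0.392 0.244 0.013]
key [0.363 0.058 0.01 ]
cap [ 0.366 -0.095  0.03 ]
red [ 0.386 -0.326  0.02 ]
twist [ 0.481 -0.384  0.005]
small [0.499 0.13  0.018]
big [0.493 0.024 0.018]
long [ 0.508 -0.089  0.018]
short [ 0.504 -0.193  0.018]
```

View pics/cr.png

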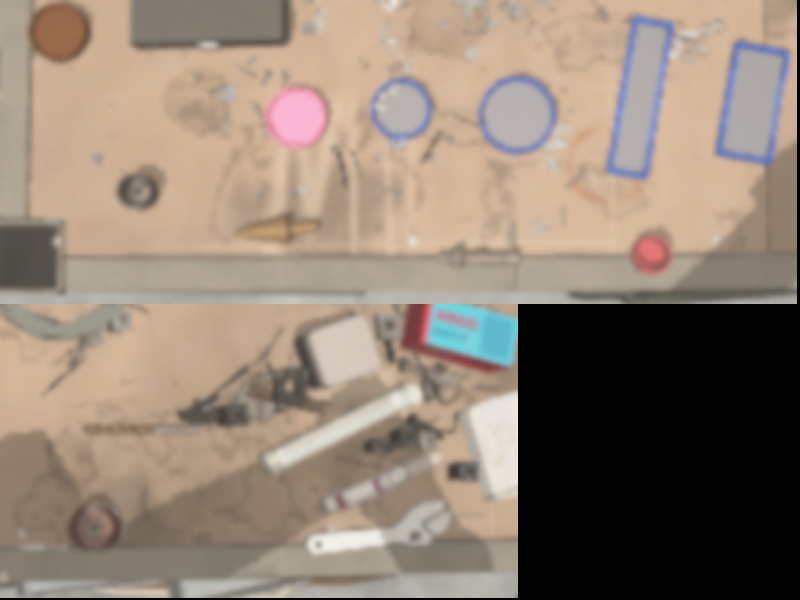

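Dull red, toothed cup at crop (95,525) is the red saw; the bright red toothless (650,252) is the pipe cap; blue small dish is (401,108) (pink and brown ones are not meant); the twist drill is the brassy-fluted thin bit at (82–207,429); the step drill is at (278,228). I'll go over the red saw for a closer look.

```bash
cat >> h.py <<'E'
def go(x,y,z,yaw=None):
    """shift in tool cm to the target, and the turn (deg) bringing tool y to heading yaw (mod 180)"""
    s=sense();R=np.array(s["ee_rot"]);d=(np.array([x,y,z])-s["tcp_pos"])
    h=np.degrees(np.arctan2(R[1,1],R[0,1])); t=None
    out=(R.T@d*100).round(2)
    if yaw is not None: t=round(-((yaw-h+90)%180-90),1)   # z down: positive turn lowers heading
    print("shift",out,"norm",np.linalg.norm(out).round(1),"heading y",h.round(1),"turn",t,"j6",np.round(s["joints"],0)[[0,5]],"tcp",np.round(s["tcp_pos"],4),"t",s["time_s"],"w",round(s["gripper_width"]*87,1))
E
python3 - <<'E'
from h import *
go(.386,-.30,.25)
print(np.round(cams.capture("wrist")["tool_from_camera"],3))
E
```

```text
shift [-29.71  23.64  -2.8 ] norm 38.1 heading y 104.7 turn None j6 [-60. -15.] tcp [ 0.1586 -0.604   0.2216] t 0.1 w 87.0
[[-0.    -0.969 -0.248  0.067]
 [ 1.    -0.001  0.002 -0.001]
 [-0.002 -0.248  0.969 -0.163]
 [ 0.     0.     0.     1.   ]]
```

Request:
{"name": "step_arm", "arguments": {
  "targets": "-3 2.4 -0.3 0;-3 2.4 -0.3 0;-3 2.4 -0.3 0;-3 2.4 -0.3 0;-3 2.4 -0.3 0;-3 2.4 -0.3 0;-3 2.4 -0.3 0;-3 2.4 -0.3 0;-3 2.4 -0.3 0;-2.7 2 0 0;0 0 0 0"
}}

```text
time_s: 1.07
tcp_pos: [0.3889, -0.2974, 0.2498]
ee_rot: [[-0.966, -0.26, 0.002], [-0.26, 0.966, 0.0], [-0.002, -0.0, -1.0]]
wrist_force: [-0.6, -0.2, 0.1]
gripper_width: 1.005
gripper_force: 0.0
```

```bash
python3 - <<'E'
from h import *
c=snap("wrist","w1"); cv2.imwrite("pics/w1b.png",cv2.resize(c["frame"],(800,600)))
go(.386,-.326,.05)
E
```

```text
shift [ 0.86 -2.6  19.96] norm 20.1 heading y 105.0 turn None j6 [-19. -56.] tcp [ 0.3875 -0.2987  0.2496] t 1.1167 w 86.8
```

View pics/w1b.png

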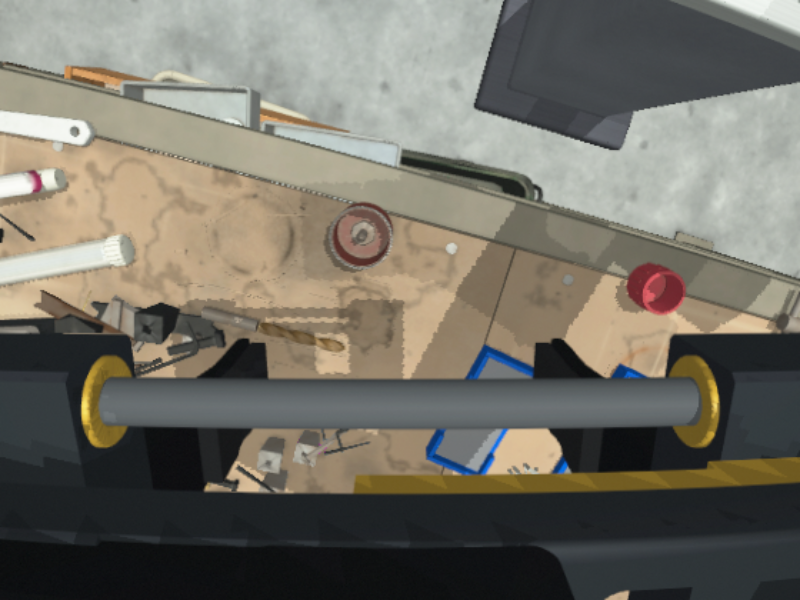

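The wrist view shows the red saw with its rim about (361,235), the twist drill from (202,312) to (345,345), and the cap at (656,288).

```bash
python3 - <<'E'
from h import *
c=load("w1"); q=.7
red=px2w(c,[[361*q,235*q]],.030)[0]; tw=px2w(c,[[202*q,312*q],[345*q,345*q]],.005)
print(red,tw,np.linalg.norm(tw[1]-tw[0]),tw.mean(0),np.degrees(np.arctan2(*(tw[1]-tw[0])[1::-1])))
im=cv2.resize(c["frame"][120:270,120:320],None,fx=4,fy=4,interpolation=cv2.INTER_CUBIC)
t=np.linspace(0,2*np.pi,40)
for z,col in((.0,(0,255,0)),(.038,(255,0,0))):
    p=w2px(c,np.c_[red[0]+.0225*np.cos(t),red[1]+.0225*np.sin(t),0*t+z])
    cv2.polylines(im,[((p-[120,120])*4).astype(int)],True,col,1)
p=((w2px(c,tw)-[120,120])*4).astype(int); cv2.line(im,p[0].tolist(),p[1].tolist(),(255,0,255),1)
cv2.imwrite("pics/w1c.png",im); go(red[0],red[1],.012)
E
```

```text
[ 0.38423291 -0.32761614  0.03      ] [[ 0.48124913 -0.43729917  0.005     ]
 [ 0.47823061 -0.3192868   0.005     ]] 0.11805096789057125 [ 0.47973987 -0.37829298  0.005     ] 91.46519094783991
shift [ 1.07 -2.71 23.76] norm 23.9 heading y 105.0 turn None j6 [-19. -56.] tcp [ 0.3875 -0.2987  0.2496] t 1.1167 w 86.8
```

View pics/w1c.png

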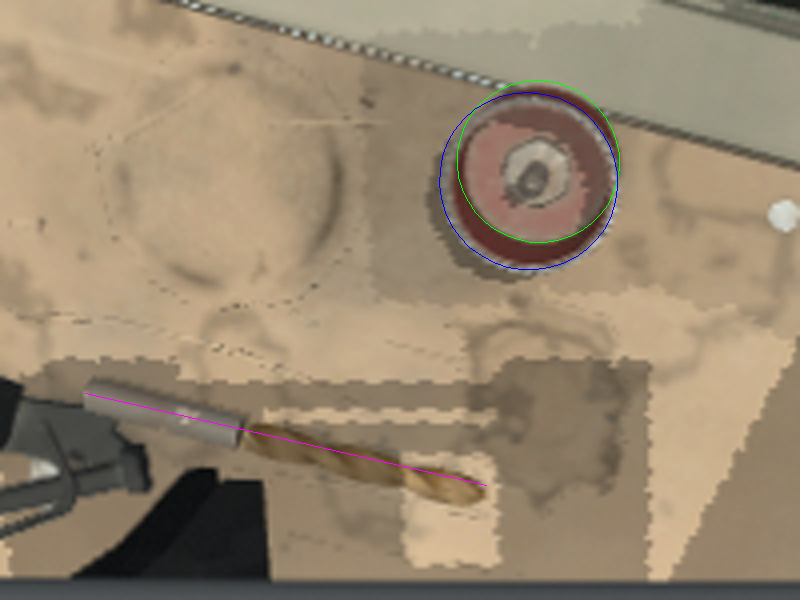

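Request:
{"name": "step_arm", "arguments": {
  "targets": "1 -2.7 2 0;0.1 0 3.5 0;0 0 4 0;0 0 4 0;0 0 4 0;0 0 3 0;0 0 2 0;0 0 1.2 0;0 0 0 0"
}}

```text
time_s: 1.87
tcp_pos: [0.3793, -0.3294, 0.0095]
ee_rot: [[-0.968, -0.252, -0.007], [-0.252, 0.968, 0.003], [0.006, 0.005, -1.0]]
wrist_force: [0.3, -0.1, -0.2]
gripper_width: 1.003
gripper_force: 0.0
```

Request:
{"name": "step_arm", "arguments": {
  "targets": "0 0 0 0;0 0 0 0;0 0 0 0;0 0 0 0;0 0 0 0;0 0 0 0",
  "claw": 3.5
}}

```text
time_s: 2.37
tcp_pos: [0.3827, -0.3298, 0.0133]
ee_rot: [[-0.967, -0.254, 0.001], [-0.254, 0.967, -0.001], [-0.001, -0.001, -1.0]]
wrist_force: [0.6, 0.4, -0.2]
gripper_width: 0.632
gripper_force: 0.0
```

```bash
python3 - <<'E'
from h import *
go(.493,.024,.11,90)
E
```

```text
shift [-19.67  31.41  -9.68] norm 38.3 heading y 104.7 turn 14.7 j6 [-22. -53.] tcp [ 0.3827 -0.3298  0.0133] t 2.3667 w 55.0
```

Request:
{"name": "step_arm", "arguments": {
  "targets": "0 0 0 0;0 0 0 0;0 0 0 0;0 0 0 0"
}}

```text
time_s: 2.7
tcp_pos: [0.3822, -0.3295, 0.0128]
ee_rot: [[-0.967, -0.254, -0.0], [-0.254, 0.967, 0.0], [0.0, 0.0, -1.0]]
wrist_force: [-0.7, 2.7, 4.6]
gripper_width: 0.497
gripper_force: 30.0
```

```bash
python3 - <<'E'
from h import *
c=load("top0"); h=cv2.cvtColor(c["frame"],cv2.COLOR_BGR2HSV)
m=cv2.inRange(h,(105,70,60),(130,255,255)); m[:160]=0;m[240:]=0;m[:,390:]=0
cs,_=cv2.findContours(cv2.dilate(m,np.ones((3,3))),cv2.RETR_EXTERNAL,cv2.CHAIN_APPROX_NONE)
for k in cs:
    if cv2.contourArea(k)<200: continue
    P=px2w(c,k.reshape(-1,2).astype(float),.016)[:,:2].astype(np.float32)
    (x,y),(w,hh),a=cv2.minAreaRect(P); print("centre",round(x,4),round(y,4),"size",round(w,3),round(hh,3),"ang",round(a,1), "circ",cv2.minEnclosingCircle(P)[1])
go(.493,.024,.11,90)
E
```

```text
centre 0.5045 -0.193 size 0.057 0.112 ang 79.0 circ 0.0599515400826931
centre 0.5098 -0.0889 size 0.043 0.151 ang 79.8 circ 0.07664543390274048
shift [-19.7   31.38  -9.72] norm 38.3 heading y 104.7 turn 14.7 j6 [-22. -53.] tcp [ 0.3822 -0.3295  0.0128] t 2.7 w 43.3
```

```bash
python3 - <<'E'
from h import *
c=load("top0"); h=cv2.cvtColor(c["frame"],cv2.COLOR_BGR2HSV)
m=cv2.inRange(h,(100,60,50),(130,255,255))
for x0,x1 in((222,255),(260,298)):
    s=m[185:235,x0:x1]; v,u=np.nonzero(s); P=px2w(c,np.c_[u+x0,v+185].astype(float),.016)[:,:2].astype(np.float32)
    print(len(u),(P.max(0)+P.min(0))/2,P.max(0)-P.min(0),cv2.minEnclosingCircle(P))
E
```

```text
18 [0.498789   0.12518337] [0.05091503 0.03469303] ((0.49880725145339966, 0.13186880946159363), 0.026751959696412086)
50 [0.49299252 0.02376436] [0.0670253  0.06155849] ((0.4936971962451935, 0.024464383721351624), 0.034485120326280594)
```

Request:
{"name": "step_arm", "arguments": {
  "targets": "0 0 -1.5 0;0 0 -3 0;-1 1 -3 0;-2.2 3.4 -2.2 0;-2.2 3.4 0 0;-2.2 3.4 0 0;-2.2 3.4 0 0;-2.2 3.4 0 0;-2.2 3.4 0 0;-2.2 3.4 0 0;-2.2 3.4 0 0;-1.1 3.4 0 0"
}}

```text
time_s: 3.7
tcp_pos: [0.4931, 0.0249, 0.1073]
ee_rot: [[-0.967, -0.255, 0.002], [-0.255, 0.967, 0.0], [-0.002, -0.0, -1.0]]
wrist_force: [0.9, 0.8, -1.1]
gripper_width: 0.5
gripper_force: 30.0
```

Request:
{"name": "step_arm", "arguments": {
  "targets": "0 3 0 0;0 0 0 0;0 0 0 0"
}}

```text
time_s: 3.95
tcp_pos: [0.4832, 0.0526, 0.1069]
ee_rot: [[-0.966, -0.257, -0.001], [-0.257, 0.966, -0.0], [0.001, -0.0, -1.0]]
wrist_force: [-0.3, -0.3, -2.3]
gripper_width: 0.499
gripper_force: 30.0
```

```bash
python3 - <<'E'
from h import *
go(.492,.0235,.024)
E
```

```text
shift [-0.11 -3.04  8.29] norm 8.8 heading y 104.9 turn None j6 [  25. -100.] tcp [0.4832 0.0526 0.1069] t 3.95 w 43.4
```

Request:
{"name": "step_arm", "arguments": {
  "targets": "-0.1 -3 0 0;0 0 2.5 0;0 0 2.5 0;0 0 1.5 0;0 0 0.8 0;0 0 0.5 0;0 0 0.4 0;0 0 0 0;0 0 0 0"
}}

```text
time_s: 4.7
tcp_pos: [0.4929, 0.0226, 0.026]
ee_rot: [[-0.967, -0.254, 0.001], [-0.254, 0.967, 0.0], [-0.001, 0.0, -1.0]]
wrist_force: [0.7, 0.2, -1.0]
gripper_width: 0.499
gripper_force: 30.0
```

```bash
python3 - <<'E'
from h import *
go(.492,.0235,.023)
c=snap("wrist","w2"); cv2.imwrite("pics/w2b.png",cv2.resize(c["frame"],(800,600)))
E
```

```text
shift [0.06 0.11 0.3 ] norm 0.3 heading y 104.7 turn None j6 [ 22. -97.] tcp [0.4929 0.0226 0.026 ] t 4.7 w 43.4
```

View pics/w2b.png

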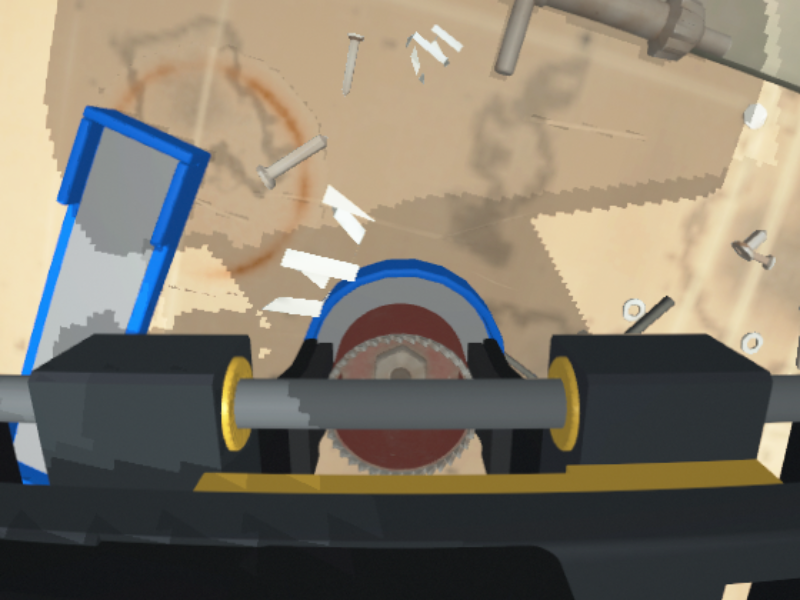

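```bash
python3 - <<'E'
from h import *
c=load("w2"); R=np.array(sense()["ee_rot"])
for p,z in(((405,260),.018),((402,303),.012)):
    w=px2w(c,[[p[0]*.7,p[1]*.7]],z)[0]; print(w,(R.T@(w-sense()["tcp_pos"]))*1000)
E
```

```text
[0.45911908 0.01497633 0.018     ] [34.7471508   1.12853497  8.16274458]
[0.47498467 0.01818557 0.012     ] [18.59772337  0.19973264 14.19181368]
```

Request:
{"name": "step_arm", "arguments": {
  "targets": "0 0 0.25 0;0 0 0 0;0 0 0 0"
}}

```text
time_s: 5.0
tcp_pos: [0.4924, 0.0227, 0.0232]
ee_rot: [[-0.967, -0.254, 0.0], [-0.254, 0.967, 0.0], [-0.001, 0.0, -1.0]]
wrist_force: [0.6, -0.5, -0.9]
gripper_width: 0.498
gripper_force: 30.0
```

Request:
{"name": "step_arm", "arguments": {
  "targets": "0.2 0 0.05 0;0 0 0.05 0;0 0 0 0"
}}

```text
time_s: 5.25
tcp_pos: [0.4911, 0.0223, 0.0228]
ee_rot: [[-0.967, -0.255, 0.002], [-0.255, 0.967, 0.0], [-0.002, -0.0, -1.0]]
wrist_force: [-0.3, 0.1, 4.5]
gripper_width: 0.493
gripper_force: 30.0
```

Request:
{"name": "step_arm", "arguments": {
  "targets": "0 0 0 0;0 0 0 0;0 0 0 0;0 0 0 0;0 0 0 0;0 0 0 0;0 0 -1.5 0;0 0 -3 0;0 0 -4 0;0 0 -4 0;0 0 -4 0;0 0 0 0",
  "claw": 8.7
}}

```text
time_s: 6.25
tcp_pos: [0.4953, 0.0229, 0.1954]
ee_rot: [[-0.967, -0.256, 0.017], [-0.256, 0.967, 0.003], [-0.017, -0.001, -1.0]]
wrist_force: [0.7, 0.9, -0.0]
gripper_width: 1.003
gripper_force: 0.0
```

```bash
python3 - <<'E'
from h import *
go(.425,.345,.25,90)
E
```

```text
shift [-1.54 32.93 -5.47] norm 33.4 heading y 104.8 turn 14.8 j6 [ 22. -97.] tcp [0.4953 0.0229 0.1954] t 6.25 w 87.2
```

Request:
{"name": "step_arm", "arguments": {
  "targets": "0 3.5 -1.5 0;0 4 -1.5 0;0 4 -1.5 0;0 4 -1 0;0 4 0 0;0 4 0 0;-0.5 4 0 0;-0.5 4 0 0;-0.5 1.4 0 0;0 0 0 0;0 0 0 0"
}}

```text
time_s: 7.17
tcp_pos: [0.4215, 0.3423, 0.2403]
ee_rot: [[-0.967, -0.255, -0.001], [-0.255, 0.967, -0.002], [0.002, -0.001, -1.0]]
wrist_force: [-0.4, -0.4, -0.7]
gripper_width: 0.995
gripper_force: 0.0
```

```bash
python3 - <<'E'
from h import *
c=snap("wrist","w3"); cv2.imwrite("pics/w3b.png",cv2.resize(c["frame"],(800,600)))
go(.425,.374,.012)
E
```

```text
shift [-1.19  3.09 22.85] norm 23.1 heading y 104.7 turn None j6 [  56. -131.] tcp [0.4216 0.3414 0.2405] t 7.2167 w 87.1
```

View pics/w3b.png

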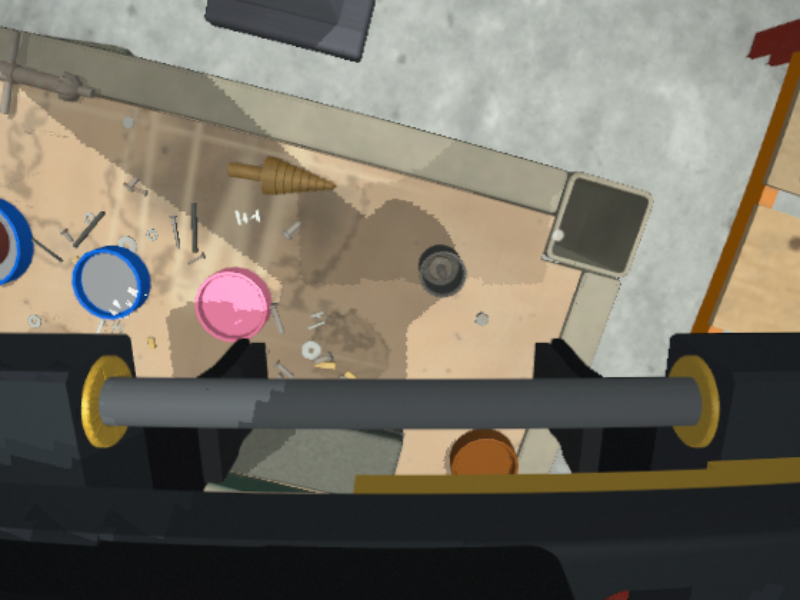

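The wrist view shows the black saw at (442,270), the step drill from (230,169) to (336,185), and the small blue dish at (111,284). The pink dish at (233,304) is not meant.

```bash
python3 - <<'E'
from h import *
c=load("w3"); q=.7
b=px2w(c,[[442*q,270*q]],.030)[0]; d=px2w(c,[[111*q,284*q]],.018)[0]
tw=px2w(c,[[229*q,169*q],[337*q,186*q]],.0135)
print("black",b,"dish",d,"step",tw,np.linalg.norm(tw[1]-tw[0]),tw.mean(0),np.degrees(np.arctan2(*(tw[1]-tw[0])[1::-1])))
im=cv2.resize(c["frame"][90:240,40:350],None,fx=2.58,fy=2.58,interpolation=cv2.INTER_CUBIC)
t=np.linspace(0,2*np.pi,40)
for o,rr,z,col in((b,.017,0,(0,255,0)),(b,.017,.036,(255,0,0)),(d,.028,.018,(0,255,255))):
    p=w2px(c,np.c_[o[0]+rr*np.cos(t),o[1]+rr*np.sin(t),0*t+z]); cv2.polylines(im,[((p-[40,90])*2.58).astype(int)],True,col,1)
p=((w2px(c,tw)-[40,90])*2.58).astype(int); cv2.line(im,p[0].tolist(),p[1].tolist(),(255,0,255),1)
cv2.imwrite("pics/w3c.png",im); go(b[0],b[1],.012)
E
```

```text
black [0.42419137 0.37382242 0.03      ] dish [0.50029369 0.13551934 0.018     ] step [[0.39452778 0.20770278 0.0135    ]
 [0.38700164 0.28619014 0.0135    ]] 0.07884737107808701 [0.39076471 0.24694646 0.0135    ] 95.47733626483311
shift [-1.1   3.09 22.85] norm 23.1 heading y 104.7 turn None j6 [  56. -131.] tcp [0.4216 0.3414 0.2405] t 7.2167 w 87.1
```

View pics/w3c.png

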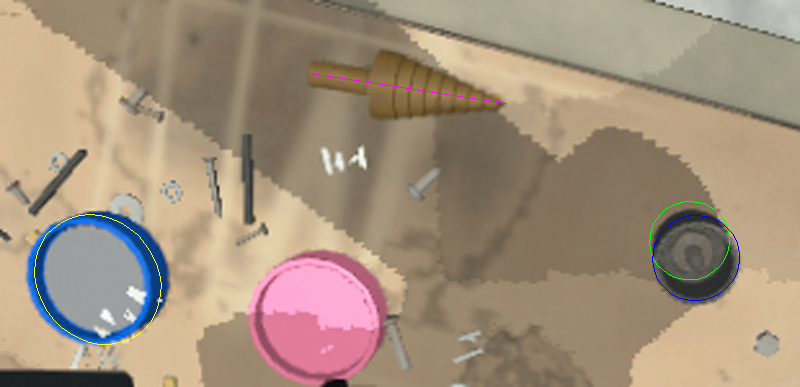

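Request:
{"name": "step_arm", "arguments": {
  "targets": "-1.1 3.1 2 0;0 0 3.5 0;0 0 4 0;0 0 4 0;0 0 4 0;0 0 3 0;0 0 1.5 0;0 0 0.8 0;0 0 0 0"
}}

```text
time_s: 7.97
tcp_pos: [0.4245, 0.3727, 0.0118]
ee_rot: [[-0.968, -0.252, -0.002], [-0.252, 0.968, -0.003], [0.003, -0.002, -1.0]]
wrist_force: [0.4, 0.1, 0.2]
gripper_width: 1.001
gripper_force: 0.0
```

Request:
{"name": "step_arm", "arguments": {
  "targets": "0 0 0 0;0 0 0 0;0 0 0 0;0 0 0 0;0 0 0 0;0 0 0 0;0 0 0 0;0 0 0 0;0 0 0 0;0 0 0 0;0 0 0 0",
  "claw": 2.6
}}

```text
time_s: 8.88
tcp_pos: [0.4246, 0.3748, 0.0132]
ee_rot: [[-0.967, -0.254, -0.0], [-0.254, 0.967, -0.0], [0.0, -0.0, -1.0]]
wrist_force: [-0.2, -0.1, 0.2]
gripper_width: 0.364
gripper_force: 30.0
```

```bash
python3 - <<'E'
from h import *
go(.499,.133,.10)
E
```

```text
shift [ -1.06 -25.28  -8.68] norm 26.7 heading y 104.7 turn None j6 [  58. -133.] tcp [0.4246 0.3748 0.0132] t 8.8833 w 31.6
```

Request:
{"name": "step_arm", "arguments": {
  "targets": "0 0 -1.5 0;0 0 -3 0;0 -1.5 -3 0;0 -3.5 -1.5 0;0 -4 0 0;0 -4 0 0;0 -4 0 0;0 -4 0 0;-0.5 -3 0 0;-0.6 -1.3 0 0;0 0 0 0;0 0 0 0"
}}

```text
time_s: 9.88
tcp_pos: [0.4995, 0.1323, 0.1029]
ee_rot: [[-0.968, -0.252, -0.001], [-0.252, 0.968, -0.0], [0.001, 0.0, -1.0]]
wrist_force: [-0.5, 0.3, -1.1]
gripper_width: 0.361
gripper_force: 30.0
```

```bash
python3 - <<'E'
from h import *
go(.499,.133,.024)
E
```

```text
shift [0.03 0.08 7.89] norm 7.9 heading y 104.6 turn None j6 [  33. -108.] tcp [0.4995 0.1323 0.1029] t 9.8833 w 31.4
```

Request:
{"name": "step_arm", "arguments": {
  "targets": "0 0 2.5 0;0 0 2.5 0;0 0 1 0;0 0 0.6 0;0 0 0.3 0;0 0 0.3 0;0 0 0 0;0 0 0 0"
}}

```text
time_s: 10.55
tcp_pos: [0.5, 0.1335, 0.032]
ee_rot: [[-0.967, -0.254, 0.001], [-0.254, 0.967, 0.001], [-0.002, 0.0, -1.0]]
wrist_force: [0.3, -0.6, -1.5]
gripper_width: 0.36
gripper_force: 30.0
```

```bash
python3 - <<'E'
from h import *
go(.499,.133,.024)
c=snap("wrist","w4"); cv2.imwrite("pics/w4b.png",cv2.resize(c["frame"],(800,600)))
E
```

```text
shift [ 0.11 -0.02  0.8 ] norm 0.8 heading y 104.7 turn None j6 [  33. -108.] tcp [0.5    0.1335 0.032 ] t 10.55 w 31.3
```

View pics/w4b.png

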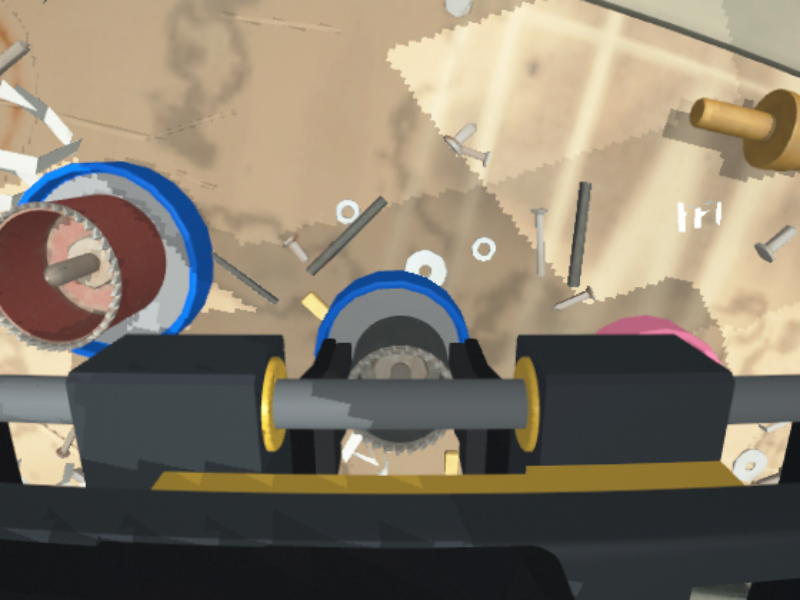

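The red saw stands upright in its dish. The small dish's front rim is at (395,270), its sides at (316,342) and (468,342), and the saw is at (401,317).

```bash
python3 - <<'E'
from h import *
c=load("w4"); s=sense();R=np.array(s["ee_rot"])
for p,z in(((394,270),.018),((316,342),.018),((468,342),.018),((401,317),.022)):
    w=px2w(c,[[p[0]*.7,p[1]*.7]],z)[0]; print((R.T@(w-s["tcp_pos"]))*1000)
E
```

```text
[30.06811366 -2.33084485 13.96095858]
[  4.31067954 -29.77234693  13.99369018]
[ 4.28237279 23.55722058 14.0144465 ]
[14.68709261  0.02785441  9.98777733]
```

Request:
{"name": "step_arm", "arguments": {
  "targets": "0.35 -0.25 0 0;0 0 0.4 0;0 0 0.3 0;0 0 0.15 0;0 0 0.1 0;0 0 0 0"
}}

```text
time_s: 11.1
tcp_pos: [0.4965, 0.1295, 0.0231]
ee_rot: [[-0.967, -0.255, -0.001], [-0.255, 0.967, -0.001], [0.001, -0.001, -1.0]]
wrist_force: [-4.6, -1.6, 11.5]
gripper_width: 0.359
gripper_force: 30.1
```

Request:
{"name": "step_arm", "arguments": {
  "targets": "0 0 0 0;0 0 0 0;0 0 0 0;0 0 0 0;0 0 0 0;0 0 0 0;0 0 0 0;0 0 -1.5 0;0 0 -3 0;0 0 -4 0;0 0 -4 0;0 0 0 0",
  "claw": 7.5
}}

```text
time_s: 12.1
tcp_pos: [0.5016, 0.1318, 0.1549]
ee_rot: [[-0.967, -0.256, 0.015], [-0.256, 0.967, 0.006], [-0.016, 0.002, -1.0]]
wrist_force: [1.9, -0.3, -0.2]
gripper_width: 0.862
gripper_force: 0.0
```

```bash
python3 - <<'E'
from h import *
go(.391,.246,.15,5.5)
E
```

```text
shift [ 7.77 13.87  0.39] norm 15.9 heading y 104.8 turn -80.7 j6 [  33. -108.] tcp [0.5016 0.1318 0.1549] t 12.1 w 75.0
```

Request:
{"name": "step_arm", "arguments": {
  "targets": "2 3.5 0 0;2 3.5 0 0;2 3.5 0 0;1.8 3.4 0 0;0 0 0 -7;0 0 0 -7;0 0 0 -7;0 0 0 -7;0 0 0 -7;0 0 0 -7;0 0 0 -7;0 0 0 -7"
}}

```text
time_s: 13.1
tcp_pos: [0.3859, 0.2443, 0.1465]
ee_rot: [[-0.325, -0.946, -0.0], [-0.946, 0.325, -0.0], [0.0, 0.0, -1.0]]
wrist_force: [0.5, -0.7, 0.2]
gripper_width: 0.859
gripper_force: 0.0
```

Request:
{"name": "step_arm", "arguments": {
  "targets": "0 0 0 -7;0 0 0 -7;0 0 0 -7;0 0 0 -3.7;0 0 0 0;0 0 0 0"
}}

```text
time_s: 13.6
tcp_pos: [0.3859, 0.2443, 0.1465]
ee_rot: [[0.092, -0.996, -0.0], [-0.996, -0.092, -0.0], [0.0, 0.0, -1.0]]
wrist_force: [0.9, 0.0, 0.1]
gripper_width: 0.86
gripper_force: 0.0
```

```bash
python3 - <<'E'
from h import *
go(.3907,.246,.003,5.5)
c=snap("wrist","w5"); cv2.imwrite("pics/w5b.png",cv2.resize(c["frame"],(800,600)))
E
```

```text
shift [-0.13 -0.49 14.35] norm 14.4 heading y -174.7 turn -0.2 j6 [ 53. -47.] tcp [0.3859 0.2443 0.1465] t 13.6 w 74.8
```

View pics/w5b.png

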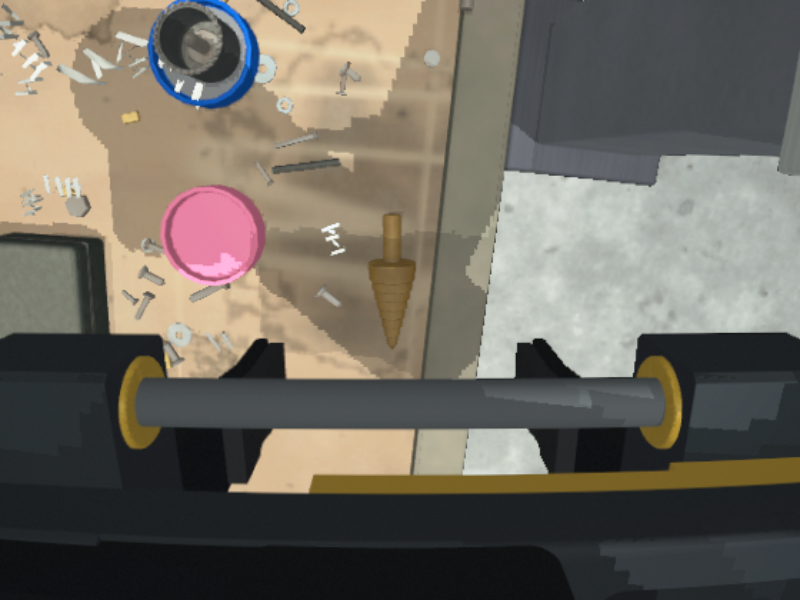

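The black saw stands in its small blue dish. The step drill runs from (393,213) to (392,350), centred left-right between the fingers.

```bash
python3 - <<'E'
from h import *
c=load("w5"); q=.7
tw=px2w(c,[[393*q,213*q],[392*q,350*q]],.0135); m=tw.mean(0)
print(tw,np.linalg.norm(tw[1]-tw[0]),m,np.degrees(np.arctan2(*(tw[1]-tw[0])[1::-1])))
go(m[0],m[1],.003)
E
```

```text
[[0.39336411 0.20705972 0.0135    ]
 [0.38679748 0.28697196 0.0135    ]] 0.08018157875726598 [0.3900808  0.24701584 0.0135    ] 94.69761455166706
shift [-0.23 -0.44 14.36] norm 14.4 heading y -174.7 turn None j6 [ 53. -47.] tcp [0.386  0.2443 0.1466] t 13.65 w 74.9
```

Request:
{"name": "step_arm", "arguments": {
  "targets": "-0.2 -0.4 2 0;0 0 3.5 0;0 0 3.5 0;0 0 2.5 0;0 0 1.2 0;0 0 0.8 0;0 0 0.4 0;0 0 0.2 0;0 0 0.1 0;0 0 0 0",
  "claw": 5.5
}}

```text
time_s: 14.48
tcp_pos: [0.3902, 0.2473, 0.0054]
ee_rot: [[0.094, -0.996, 0.001], [-0.996, -0.094, 0.001], [-0.001, -0.001, -1.0]]
wrist_force: [-0.6, 0.4, 0.6]
gripper_width: 0.636
gripper_force: 0.0
```

Request:
{"name": "step_arm", "arguments": {
  "targets": "0 0 0 0;0 0 0 0;0 0 0 0;0 0 0 0;0 0 0 0;0 0 0 0;0 0 0 0;0 0 0 0",
  "claw": 1.5
}}

```text
time_s: 15.15
tcp_pos: [0.3899, 0.2468, 0.0049]
ee_rot: [[0.094, -0.996, 0.0], [-0.996, -0.094, 0.0], [-0.0, -0.0, -1.0]]
wrist_force: [0.0, 0.5, 2.3]
gripper_width: 0.308
gripper_force: 30.0
```

```bash
python3 - <<'E'
from h import *
go(.5045,-.193,.12,79.5)
E
```

```text
shift [ 44.87  -7.26 -11.52] norm 46.9 heading y -174.6 turn -74.1 j6 [ 53. -47.] tcp [0.3899 0.2468 0.0049] t 15.15 w 26.8
```

Request:
{"name": "step_arm", "arguments": {
  "targets": "0 0 -1.5 0;0 0 -3 0;0 0 -4 0;2 0 -3 0;4 -0.6 0 0;4 -0.7 0 0;4 -0.7 0 0;4 -0.7 0 0;4 -0.7 0 0;4 -0.7 0 0;4 -0.7 0 0;4 -0.7 0 0"
}}

```text
time_s: 16.15
tcp_pos: [0.4763, -0.0886, 0.1194]
ee_rot: [[0.094, -0.996, -0.001], [-0.996, -0.094, 0.0], [-0.0, 0.001, -1.0]]
wrist_force: [0.8, 0.3, 0.2]
gripper_width: 0.307
gripper_force: 30.0
```

Request:
{"name": "step_arm", "arguments": {
  "targets": "4 -0.7 0 0;4 -0.7 0 0;2.9 -0.5 0 0;0 0 0 7;0 0 0 7;0 0 0 7;0 0 0 7;0 0 0 7;0 0 0 7;0 0 0 7;0 0 0 7;0 0 0 7"
}}

```text
time_s: 17.15
tcp_pos: [0.5052, -0.1932, 0.119]
ee_rot: [[-0.848, -0.531, -0.001], [-0.531, 0.848, 0.0], [0.001, 0.001, -1.0]]
wrist_force: [-1.1, 0.2, -0.5]
gripper_width: 0.301
gripper_force: 30.0
```

Request:
{"name": "step_arm", "arguments": {
  "targets": "0 0 0 7;0 0 0 7;0 0 0 7;0 0 0 7;0 0 0 7;0 0 0 7;0 0 0 0;0 0 0 0"
}}

```text
time_s: 17.82
tcp_pos: [0.5054, -0.1932, 0.1192]
ee_rot: [[-0.987, 0.164, -0.001], [0.164, 0.987, 0.0], [0.001, 0.0, -1.0]]
wrist_force: [-0.3, -0.6, -0.7]
gripper_width: 0.308
gripper_force: 30.0
```

```bash
python3 - <<'E'
from h import *
go(.5045,-.193,.03,79.5)
c=snap("wrist","w6"); cv2.imwrite("pics/w6b.png",cv2.resize(c["frame"],(800,600)))
E
```

```text
shift [0.09 0.01 8.92] norm 8.9 heading y 80.6 turn 1.1 j6 [ -4. -96.] tcp [ 0.5054 -0.1932  0.1192] t 17.8167 w 26.8
```

View pics/w6b.png

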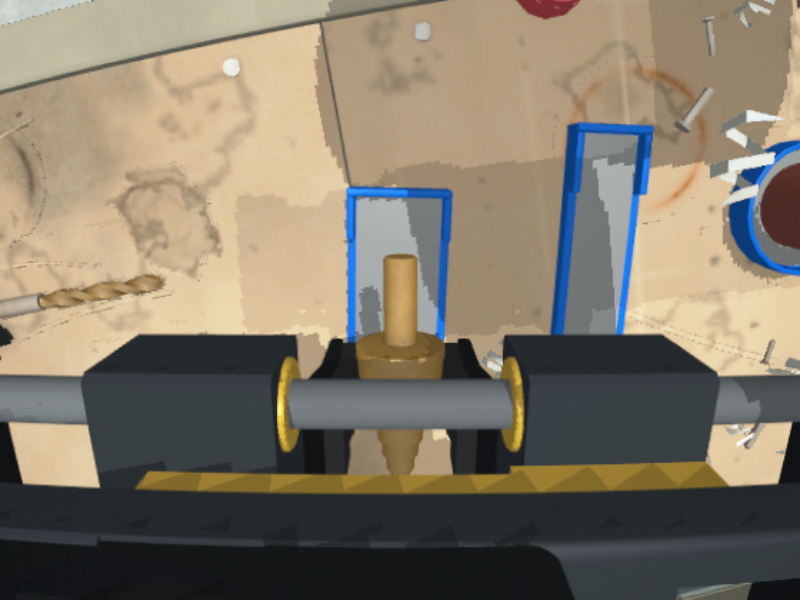

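The tray's near corners are at (348,189) and (452,191), and its floor edges at (348,335) and (446,335). The long tray's near end is at (569,125)–(653,127).

```bash
python3 - <<'E'
from h import *
c=load("w6"); s=sense();R=np.array(s["ee_rot"])
w=[]
for p,z in(((348,189),.018),((452,191),.018),((348,335),.010),((440,335),.010),((569,125),.018),((653,127),.018),((400,257),.12-.005+.0135)):
    v=px2w(c,[[p[0]*.7,p[1]*.7]],z)[0]; w.append(v); print(v.round(4),((R.T@(v-s["tcp_pos"]))*1000).round(1))
h=lambda a,b:np.degrees(np.arctan2(*(b-a)[1::-1]))
ax=np.radians(h(w[0],w[1])-90)
u=lambda a:np.array([np.cos(a),np.sin(a),0])
e=(w[0]+w[1])/2; print("short heading",np.degrees(ax)+90, "centre",e+u(np.radians(-10.6))*.0535, "long",h(w[4],w[5]),(w[4]+w[5])/2+u(np.radians(-10.3))*.0735)
E
```

```text
[ 0.4498 -0.2098  0.018 ] [ 52.2 -25.4 101.4]
[ 0.4591 -0.1598  0.018 ] [ 51.2  25.4 101.4]
[ 0.526  -0.2249  0.01  ] [-25.5 -27.9 109.3]
[ 0.5341 -0.1762  0.01  ] [-25.5  21.5 109.3]
[ 0.4368 -0.0995  0.018 ] [ 83.1  81.3 101.4]
[ 0.4436 -0.0581  0.018 ] [ 83.1 123.2 101.4]
[ 0.4673 -0.1872  0.1285] [38.7 -0.3 -9.1]
short heading 79.47873436061091 centre [ 0.50705694 -0.19462859  0.018     ] long 80.60566480053603 [ 0.5125219  -0.09195294  0.018     ]
```

Request:
{"name": "step_arm", "arguments": {
  "targets": "-0.1 -0.1 2 1;0 0 3.5 0;0 0 2.5 0;0 0 1 0;0 0 0.6 0;0 0 0.4 0;0 0 0.2 0;0 0 0.15 0;0 0 0 0;0 0 0 0"
}}

```text
time_s: 18.7
tcp_pos: [0.5073, -0.1946, 0.0171]
ee_rot: [[-0.983, 0.184, 0.002], [0.184, 0.983, -0.0], [-0.002, 0.0, -1.0]]
wrist_force: [-0.0, 0.9, -0.8]
gripper_width: 0.307
gripper_force: 30.0
```

Request:
{"name": "step_arm", "arguments": {
  "targets": "0 0 0.15 0;0 0 0.05 0;0 0 0 0;0 0 0 0"
}}

```text
time_s: 19.03
tcp_pos: [0.5071, -0.1945, 0.0149]
ee_rot: [[-0.983, 0.183, 0.001], [0.183, 0.983, -0.0], [-0.001, -0.0, -1.0]]
wrist_force: [-0.8, 1.1, 3.6]
gripper_width: 0.309
gripper_force: 30.0
```

Request:
{"name": "step_arm", "arguments": {
  "targets": "0 0 0 0;0 0 0 0;0 0 0 0;0 0 0 0;0 0 0 0;0 0 -1 0;0 0 -2 0;0 0 -4 0;0 0 -4 0;0 0 -4 0;0 0 -2 0;0 0 0 0",
  "claw": 5
}}

```text
time_s: 20.03
tcp_pos: [0.5098, -0.1952, 0.1912]
ee_rot: [[-0.983, 0.183, 0.013], [0.183, 0.983, -0.003], [-0.013, -0.0, -1.0]]
wrist_force: [0.3, -1.6, -0.2]
gripper_width: 0.574
gripper_force: 0.0
```

```bash
python3 - <<'E'
from h import *
go(.480,-.378,.15,1.5)
E
```

```text
shift [ -0.35 -18.51   4.13] norm 19.0 heading y 79.5 turn 78.0 j6 [ -4. -97.] tcp [ 0.5098 -0.1952  0.1912] t 20.0333 w 49.9
```

Request:
{"name": "step_arm", "arguments": {
  "targets": "0 -4 1 0;0 -4 1 0;0 -4 1 0;0 -4 1 0;-0.3 -2.5 0 0;0 0 0 7;0 0 0 7;0 0 0 7;0 0 0 7;0 0 0 7;0 0 0 7;0 0 0 7"
}}

```text
time_s: 21.03
tcp_pos: [0.4751, -0.3766, 0.1439]
ee_rot: [[-0.501, 0.866, -0.001], [0.866, 0.501, 0.001], [0.001, -0.001, -1.0]]
wrist_force: [0.2, -0.3, -0.2]
gripper_width: 0.578
gripper_force: 0.0
```

Request:
{"name": "step_arm", "arguments": {
  "targets": "0 0 0 7;0 0 0 7;0 0 0 7;0 0 0 7;0 0 0 1;0 0 0 0;0 0 0 0"
}}

```text
time_s: 21.62
tcp_pos: [0.4754, -0.3768, 0.1441]
ee_rot: [[-0.027, 1.0, -0.0], [1.0, 0.027, 0.0], [0.0, -0.0, -1.0]]
wrist_force: [0.3, 0.0, 0.2]
gripper_width: 0.576
gripper_force: 0.0
```

```bash
python3 - <<'E'
from h import *
go(.480,-.378,.002,1.5)
c=snap("wrist","w7"); cv2.imwrite("pics/w7b.png",cv2.resize(c["frame"],(800,600)))
E
```

```text
shift [-0.14  0.46 14.21] norm 14.2 heading y 1.6 turn 0.1 j6 [ -23. -155.] tcp [ 0.4754 -0.3768  0.1441] t 21.6167 w 50.1
```

View pics/w7b.png

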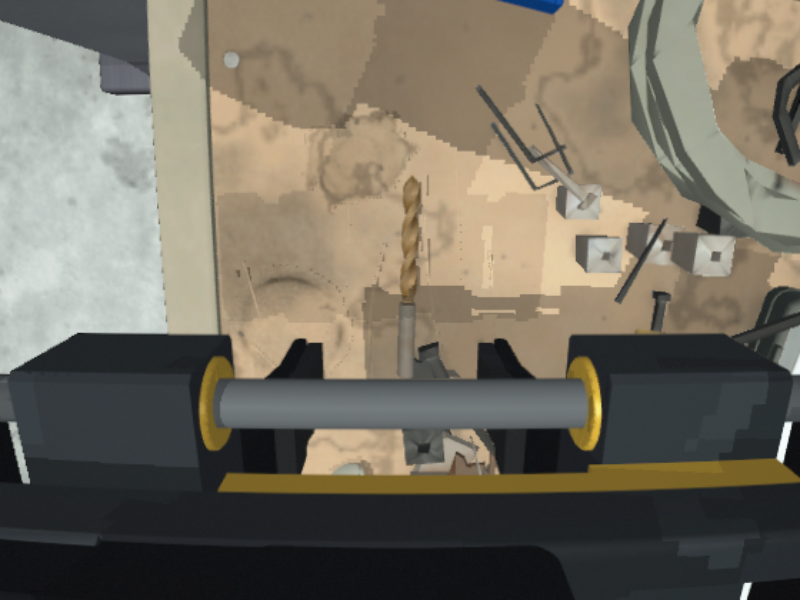

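The twist drill's tip is at (412,177), its flute/shank joint at (407,303), and dark clutter lies beside the shank at (430,350).

```bash
python3 - <<'E'
from h import *
c=load("w7"); s=sense();R=np.array(s["ee_rot"])
for p,z in(((412,177),.005),((407,303),.005),((405,375),.005),((428,345),.0),((445,375),.0),((428,345),.03)):
    v=px2w(c,[[p[0]*.7,p[1]*.7]],z)[0]; print(v.round(4),((R.T@(v-s["tcp_pos"]))*1000).round(1))
E
```

```text
[ 0.481  -0.3199  0.005 ] [ 56.7   7.1 139.1]
[ 0.4804 -0.3923  0.005 ] [-15.7   4.5 139.1]
[ 0.4805 -0.4377  0.005 ] [-61.1   3.5 139.1]
[ 0.4941 -0.4198  0.    ] [-43.5  17.5 144.1]
[ 0.5054 -0.4392  0.    ] [-63.2  28.3 144.1]
[ 0.4921 -0.4091  0.03  ] [-32.8  15.8 114.1]
```

Request:
{"name": "step_arm", "arguments": {
  "targets": "0.7 0.55 2 1.6;0 0 3.5 0;0 0 3.5 0;0 0 2.5 0;0 0 1.2 0;0 0 0.8 0;0 0 0.4 0;0 0 0.2 0;0 0 0 0;0 0 0 0",
  "claw": 4
}}

```text
time_s: 22.5
tcp_pos: [0.4817, -0.3701, 0.0043]
ee_rot: [[0.003, 1.0, 0.002], [1.0, -0.003, -0.001], [-0.001, 0.002, -1.0]]
wrist_force: [0.4, 0.6, 0.6]
gripper_width: 0.459
gripper_force: 0.0
```

```bash
python3 - <<'E'
from h import *
go(.480,-.370,.003,0)
E
```

```text
shift [ 0.01 -0.17  0.13] norm 0.2 heading y -0.2 turn -0.2 j6 [ -22. -158.] tcp [ 0.4817 -0.3701  0.0043] t 22.5 w 39.9
```

Request:
{"name": "step_arm", "arguments": {
  "targets": "0 -0.05 0.15 0;0 0 0 0;0 0 0 0;0 0 0 0;0 0 0 0;0 0 0 0;0 0 0 0;0 0 0 0;0 0 0 0",
  "claw": 0.3
}}

```text
time_s: 23.25
tcp_pos: [0.4805, -0.3698, 0.0018]
ee_rot: [[0.003, 1.0, 0.0], [1.0, -0.003, -0.0], [-0.0, 0.0, -1.0]]
wrist_force: [0.4, -0.7, 0.9]
gripper_width: 0.099
gripper_force: 30.0
```

```bash
python3 - <<'E'
from h import *
go(.511,-.0905,.12,80)
E
```

```text
shift [ 27.93   2.96 -11.82] norm 30.5 heading y -0.2 turn -80.2 j6 [ -22. -158.] tcp [ 0.4805 -0.3698  0.0018] t 23.25 w 8.6
```

Request:
{"name": "step_arm", "arguments": {
  "targets": "0 0 -1.5 0;0 0 -3 0;0 0 -4 0;1.9 0 -3.3 0;4 0 0 0;4 0 0 0;4 0.5 0 0;4 0.5 0 0;4 0.5 0 0;4 0.5 0 0;2 0 0 0;0 0 0 -7"
}}

```text
time_s: 24.25
tcp_pos: [0.4998, -0.1184, 0.1191]
ee_rot: [[-0.165, 0.986, 0.002], [0.984, 0.165, 0.06], [0.059, 0.011, -0.998]]
wrist_force: [0.2, 0.0, -0.5]
gripper_width: 0.094
gripper_force: 30.0
```

Request:
{"name": "step_arm", "arguments": {
  "targets": "0 0 0 -7;0 0 0 -7;0 0 0 -7;0 0 0 -7;0 0 0 -7;0 0 0 -7;0 0 0 -7;0 0 0 -7;0 0 0 -7;0 0 0 -7;0 0 0 -3;0 0 0 0"
}}

```text
time_s: 25.25
tcp_pos: [0.4993, -0.1209, 0.1188]
ee_rot: [[-0.991, 0.135, 0.001], [0.134, 0.989, 0.059], [0.007, 0.059, -0.998]]
wrist_force: [-0.8, 0.7, -1.1]
gripper_width: 0.099
gripper_force: 30.0
```

```bash
python3 - <<'E'
from h import *
go(.5015,-.0888,.04,80)
c=snap("wrist","w8"); cv2.imwrite("pics/w8b.png",cv2.resize(c["frame"],(800,600)))
E
```

```text
shift [0.16 2.74 8.05] norm 8.5 heading y 82.3 turn 2.3 j6 [  2. -97.] tcp [ 0.4993 -0.1209  0.1188] t 25.25 w 8.6
```

View pics/w8b.png

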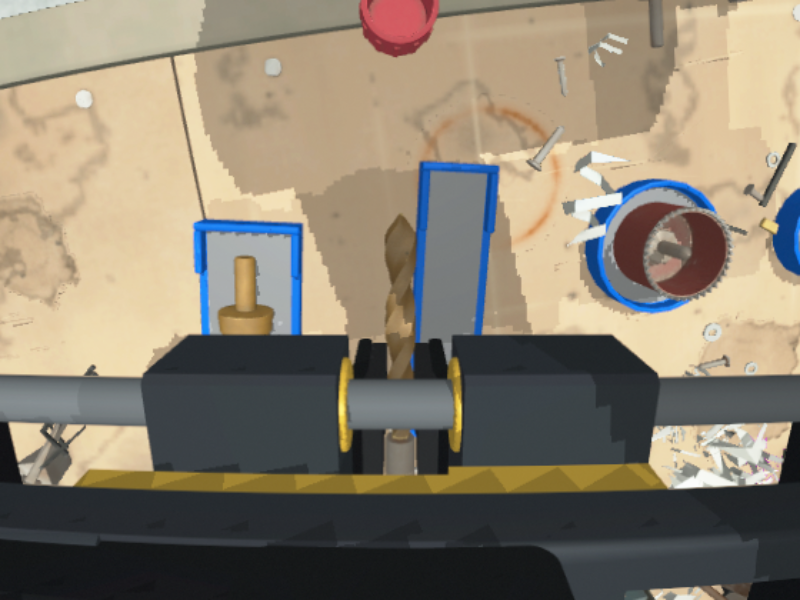

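The tool tilts 3.4° about the drill's own axis because the last joint neared its limit on the way. That's harmless for a round bit. The step drill lies in its tray; the long tray's near corners are at (421,162) and (499,166), and the bit's tip is at (401,214).

```bash
python3 - <<'E'
from h import *
c=load("w8"); s=sense();R=np.array(s["ee_rot"]);w=[]
for p,z in(((421,162),.018),((499,166),.018),((401,214),.12),((399,470),.12)):
    v=px2w(c,[[p[0]*.7,p[1]*.7]],z)[0]; w.append(v); print(v.round(4),((R.T@(v-s["tcp_pos"]))*1000).round(1))
d=(w[1]-w[0])[:2]; print(np.hypot(*d),np.degrees(np.arctan2(d[1],d[0])))
a=np.radians(-10); ce=(w[0]+w[1])/2+.0735*np.array([np.cos(a),np.sin(a),0]); print("centre",ce)
t=ce+.0096*np.array([-np.cos(a),-np.sin(a),0]); print(t); go(t[0],t[1],.04,80)
E
```

```text
[ 0.4364 -0.0961  0.018 ] [ 65.    9.9 102. ]
[ 0.4433 -0.0582  0.018 ] [ 63.3  48.3 104.3]
[ 0.4495 -0.1141  0.12  ] [50.3 -0.1 -0.8]
[ 0.536  -0.1265  0.12  ] [-37.1  -0.6  -1.5]
0.03850459371945218 79.65805298827924
centre [ 0.51224576 -0.08988426  0.018     ]
[ 0.5027916  -0.08821724  0.018     ]
shift [0.05 2.81 8.06] norm 8.5 heading y 82.1 turn 2.1 j6 [  2. -97.] tcp [ 0.4993 -0.1208  0.1188] t 25.3 w 8.8
```

Request:
{"name": "step_arm", "arguments": {
  "targets": "0 2.8 0 0;0 0 2 0;0 0 3 0;0 0 2 0;0 0 1 0;0 0 0 2.1;0 0 0 0;0 0 0 0"
}}

```text
time_s: 25.97
tcp_pos: [0.5042, -0.0882, 0.0412]
ee_rot: [[-0.985, 0.171, 0.002], [0.17, 0.984, 0.059], [0.008, 0.058, -0.998]]
wrist_force: [-0.1, -0.8, 0.0]
gripper_width: 0.1
gripper_force: 30.0
```

```bash
python3 - <<'E'
from h import *
go(.5025,-.0885,.0125,80); print(sense()["ee_rot"])
E
```

```text
shift [ 0.14 -0.22  2.86] norm 2.9 heading y 80.2 turn 0.2 j6 [   6. -102.] tcp [ 0.5042 -0.0882  0.0412] t 25.9667 w 8.7
[[-0.98534433  0.17056013  0.00240728]
 [ 0.17040421  0.98361225  0.05890108]
 [ 0.00767835  0.05844806 -0.99826092]]
```

Request:
{"name": "step_arm", "arguments": {
  "targets": "0.1 -0.2 1 0;0 0 0.8 0;0 0 0.5 0;0 0 0.3 0;0 0 0.15 0;0 0 0 0;0 0 0 0"
}}

```text
time_s: 26.55
tcp_pos: [0.5025, -0.0882, 0.0133]
ee_rot: [[-0.985, 0.171, 0.002], [0.17, 0.984, 0.059], [0.008, 0.058, -0.998]]
wrist_force: [-0.4, 0.3, -0.8]
gripper_width: 0.099
gripper_force: 30.0
```

Request:
{"name": "step_arm", "arguments": {
  "targets": "0 0 0.08 0;0 0 0 0;0 0 0 0"
}}

```text
time_s: 26.8
tcp_pos: [0.5024, -0.0881, 0.0126]
ee_rot: [[-0.985, 0.171, 0.002], [0.17, 0.984, 0.059], [0.008, 0.059, -0.998]]
wrist_force: [-0.2, -1.0, -1.0]
gripper_width: 0.1
gripper_force: 30.0
```

Request:
{"name": "step_arm", "arguments": {
  "targets": "0 0 0 0;0 0 0 0;0 0 0 0;0 0 0 0;0 0 0 0;0 0 -1 0;0 0 -2 0;0 0 -3 0;0 0 -4 0;0 0 -4 0;0 0 0 0;0 0 0 0",
  "claw": 2.4
}}

```text
time_s: 27.8
tcp_pos: [0.5037, -0.0965, 0.1557]
ee_rot: [[-0.985, 0.17, 0.009], [0.171, 0.984, 0.06], [0.001, 0.06, -0.998]]
wrist_force: [-0.5, -0.2, -1.1]
gripper_width: 0.275
gripper_force: 0.0
```

```bash
python3 - <<'E'
from h import *
go(.42,-.1,.25)
E
```

```text
shift [ 8.2  -1.21 -9.51] norm 12.6 heading y 80.2 turn None j6 [   5. -103.] tcp [ 0.5037 -0.0965  0.1557] t 27.8 w 23.9
```

Request:
{"name": "step_arm", "arguments": {
  "targets": "-1 -0.5 -3 0;-2 -0.5 -3.5 0;-2 -0.5 -3.5 0;-2 -0.5 -3 0;0 0 0 0;0 0 0 0;0 0 0 0"
}}

```text
time_s: 28.38
tcp_pos: [0.5663, -0.1354, 0.2781]
ee_rot: [[-0.985, 0.171, -0.003], [0.171, 0.983, 0.06], [0.013, 0.059, -0.998]]
wrist_force: [0.1, -0.3, -0.9]
gripper_width: 0.278
gripper_force: 0.0
```

```bash
python3 - <<'E'
from h import *
c=snap("wrist","w9"); cv2.imwrite("pics/w9b.png",cv2.resize(c["frame"],(800,600)))
E
```

```text
(no output)
```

View pics/w9b.png

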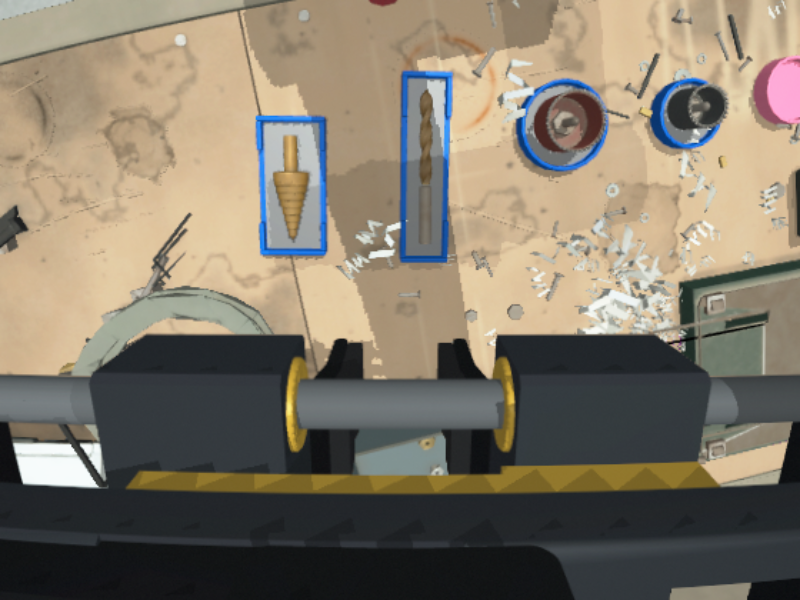

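The picture shows all four tools in their holders: step drill (292,188), twist drill (426,165), red saw (568,122) and black saw (695,107). They lie flat or stand upright inside the rims, and the gripper is clear. Handing in.

```bash
python3 -c "
from h import *
print(r.finish_job())"
```

```text
the job is handed in; nothing more can be done
None
```

All four cutting tools are back in their own blue holders, confirmed in a final wrist-camera picture, and the job was handed in after about 28 s of the 104 s allowed; the pipe cap and chuck key were never touched.

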